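# Close up the board module and press the test fixture's cover home

## Task

On the aluminium test fixture, slide the loose green module along between its black guides until it butts flush against the main board with no gap left. Then take the yellow pressure cover, set it level and square with the fixture over the steel locating pin (the cover hides the pin, so slide it about until it drops on) and press it fully down onto its stops against the springs. Finish while still holding the cover pressed home with the gripper, the module still flush; leave everything else on the bench where it is.

Things in the scene. Friction and masses are not known exactly. Their poses are not given: they have to be found in the camera images.
- fixture: Fixed test fixture, on the robot's left or right. Origin on the table under the pin's nominal place, z up. Aluminium base, top at z 15 mm, x -65..65, y -130..90. On it the fixed green main board, x -46..46, y -30..85, top at z 23 mm. Two black guide rails along y, inner faces at x -37 and 37, y -126..-31, top at z 21 mm, lead the module.
- board_edge (a point): Middle of the top of the main board's edge that the module must meet, at (0, -30, 23) mm in the fixture's frame.
- pin_place (a point): Nominal place of the steel locating pin's tip, at (0, 0, 44) mm in the fixture's frame; it does not show the real pin, which stands anywhere from -6 to 6 mm from here along the fixture's y (x exact), different each time. Pin upright, 12 mm in diameter, chamfered 2 mm at the tip (flat 8 mm across), tip at z 44 mm.
- stop (a point): Top of one of four steel stops, 8 mm across, at x -38 and 38, y -20 and 20, z 31 mm in the fixture's frame (this one at +38, +20). The cover's underside lies on them when fully home.
- module: Loose green module, plate 70 (x) x 50 (y) x 8 mm, 0.08 to 0.17 kg, lying on the fixture's base (z 15 mm) between the rails, within 0.03 rad of the fixture's yaw. Origin: centre of underside. White strip on top to z 14.5 mm. Its +y edge is at first 15 to 35 mm short of the main board; it slides to +y and is flush with its origin at y -55 mm in the fixture's frame.
- can_top (a point): Centre of the top of the steel shield can on the module, to grip or push it by: 28 (x) x 22 (y) x 18 mm high, centred at (0, -10) mm on the module, top 26 mm above the module's underside.
- cover: Loose yellow pressure cover, right way up on the table, 0.17 to 0.29 kg: plate 90 (x) x 80 (y) x 18 mm, origin at the centre of its underside, where a blind hole 15 mm wide and 15 mm deep takes the pin. Yaw within 0.9 rad of the fixture's; fits either way round, y along the fixture's y. Origin height: 44 mm riding on the pin's tip, 36 dropped onto the probe block, 31 pressed home.
- handle_top (a point): Centre of the top of the cover's black bar handle: 24 mm wide (cover's x), 66 mm long (y), from 18 to 52 mm above the cover's underside.
- probe_block (a joint): Travel in m of the sprung black probe block (60 x 44 mm in x and y, round the pin, top at z = 36 mm in the fixture's frame when up): 0 up, 0.005 when the cover is pressed home on the stops. The spring pushes up with about 4 N at first and 10 N at 0.005; the cover's own weight does not move it.
- meter: red hand multimeter, 150 x 75 x 42 mm; a bystander to be left alone. Origin at the centre of its underside.
- spool: steel-grey solder spool, 52 mm across, 28 mm high; a bystander to be left alone. Origin at the centre of its underside.
- flux_bottle: small amber jar with a white cap, 38 mm across, 75 mm high; a bystander to be left alone. Origin at the centre of its underside.
- driver_red: red screwdriver lying on the table, 170 mm long; a bystander to be left alone. Origin on its axis, about the middle of its length.
- driver_yellow: yellow screwdriver lying on the table, 190 mm long; a bystander to be left alone. Origin on its axis, about the middle of its length.
- remote: black remote control, 45 x 150 x 20 mm; a bystander to be left alone. Origin at the centre of its underside.
Things that resemble listed ones, but are neither listed nor needed, are in the scene too. Several things have the shape of the module; the one meant has the colours described above. Several things have the shape of the cover; the one meant has the colours described above.

How it is judged (in metres and radians):
On the way, in this order (a step that is already met when the one before it is completed fails the run):
1. the module is flush against the main board (y of module in the frame of fixture between -0.0572 and -0.053 m and x of module in the frame of fixture between -0.005 and 0.005 m and z of module in the frame of fixture below 0.018 m and angle between the y axis of module and the y axis of fixture, either way round below 0.05 rad and angle between module's own z axis and vertical below 0.05 rad), for 0.2 s.
2. the cover has dropped onto the locating pin, the module still flush (all of step 1 and x of cover in the frame of fixture between -0.006 and 0.006 m and y of cover in the frame of fixture between -0.011 and 0.011 m and z of cover in the frame of fixture between 0.028 and 0.039 m and angle between cover's own z axis and vertical below 0.07 rad and angle between the y axis of cover and the y axis of fixture, either way round below 0.12 rad), for 0.2 s.
At the end, for the whole second after the job is handed in: Module within about 2 mm of the main board and square to 0.05 rad; cover on the pin, square to 0.12 rad, level to 0.07 rad, its underside within 1.8 mm of the stops (probe block down over 3.2 mm), fingers still pressing or gripping it (all of step 1 and x of cover in the frame of fixture between -0.006 and 0.006 m and y of cover in the frame of fixture between -0.011 and 0.011 m and z of cover in the frame of fixture between 0.028 and 0.0328 m and angle between cover's own z axis and vertical below 0.07 rad and angle between the y axis of cover and the y axis of fixture, either way round below 0.12 rad and value of joint probe_block above 0.0032 m and contact force between the fingers and cover above 2 N and linear speed of cover below 0.02 m/s); the arm keeps its last pose, push and grip.
It fails at once if a bystander is shifted by more than 30 mm or knocked over (distance of any of meter, spool, flux_bottle, driver_red, driver_yellow, remote from where it was at the start of the episode above 0.03 m or angle between flux_bottle's own z axis and vertical above 0.6 rad).
It also fails if it takes over 51 s, if anything falls off the work surface, if the arm or the gripper's body presses on something with over 40 N, if the wrist force passes 120 N, or if a joint passes its speed limit or range.

## Robot

A 6-joint arm with a two-finger parallel gripper is mounted at the origin on the work surface. World frame = base frame: x ahead of the robot, y to its left, z up, the work surface at z = 0. Lengths are in m, angles in degrees, forces in N, time in s.
With the tool pointing down it reaches from about 0.375 to 0.9 m from the base axis. Payload 3.1 kg.
Tool frame: the origin (TCP) lies between the finger pads; the fingertips stand 11 mm ahead of it and the grasp point (between the pads) lies 8 mm behind it; x points along the fingers, y is the direction in which the jaws open and shut, and the axes are right-handed (so a half turn about x gives the same grasp; the last joint's range is limited). The gripper opens to 87 mm and grips with 3 to 60 N. Pads are 19 mm wide; open, the fingers measure 117 mm over their backs; the gripper's body (75 mm by 190 mm) begins 51 mm behind the grasp point.
Start: joints at [57.554, 30.224, 82.088, -0, 67.689, -10.227], TCP at [0.236, 0.579, 0.234] pointing down, gripper open.
Joint ranges: [-176.69, 176.69], [-43.24, 126.21], [12.49, 139.97], [-82, 262], [0, 151.66], [-163.58, 163.58]. Speed limits (degrees/s): [159.86, 159.86, 180, 180, 180, 180].

## Interface

Orientations are given as a 3x3 rotation matrix whose columns are the frame's x, y, z axes.
In Python, from rig import bot gives the robot as it stands.
- The arm moves only by the shell command python3 -m inch 'ROWS' [OPENING]. ROWS is a JSON object of lists of equal length, an entry for each row: "dp": the shift along the tool's x, y, z in mm, a list of three; "yaw": the turn about the tool's x in degrees. In form: {"dp": [[tx, ty, tz], ...], "yaw": [yaw, ...]}. A call has 1 to 20 rows; each row shifts and turns the commanded pose from where the row before left it, along the tool's axes as they then stand; what a row does not reach is not made up. A row lasts 1/12 s, in which the tool goes at most 41.7 mm and 7.16 degrees, less where a joint would pass 70% of its speed; a pose out of reach is approached as far as the arm can. A call is refused whole if a number of a shift passes 41.7 or a number of a turn 7.16, either way. A call with a gripper value outside its range is refused whole. OPENING is the finger opening in mm, from 0 to 87, set as the call begins (- or left out, the last holds). The fingers move at their own pace and stop on an object; the grip force is fixed at half the most. Time passes only in rows, so rows that do not move let the fingers close. It gives the time, the measured TCP pose, the force and the opening at its end, in the units of the state.
- bot.read_state(): the state, without advancing time (a new reading comes with each control period).
- bot.capture(name): name is "scene" or "top" or "wrist"; returns a dict with "color" (384x512x3 uint8, red, green, blue), "intrinsics" (3x3 intrinsics, pixels), "pose" (4x4, takes a point from camera to world coordinates). Camera axes: x right, y down, z forward; pixel columns grow to the right and rows downward; lengths in m; the calibration is good to about 2 mm. A picture is of the moment at which its call begins. There is no depth.
- bot.hand_in(): hands the job in, once; it reports no verdict.
The state is a dict: "time_s": time; "joint_positions": joint angles; "qvel": joint speeds; "tau": joint torques, N m; "position": TCP position; "tcp_rot": TCP orientation; "force": force on the tool from outside, world axes, zero at the start; "moment": the same for the moment, N m; "opening": opening from 0.0 (shut) to 1.0 (fully open).
Only numpy, scipy, OpenCV 4.12 (cv2) and the standard library are available. Lean on these libraries where they do the work, as an engineer would, in place of code of your own. Each camera call takes 0.05 s, during which the arm holds its last target.

## Working session

There is one attempt and no reset: what is moved stays moved. The work goes in short steps, Python scripts to look and compute and a shell command to move; the robot and the scene stay as the last step left them, time stands still between calls to the robot, and variables do not carry over. Pictures are saved under pics/ and viewed, and the job is handed in when it is done.

```bash
ls; mkdir -p pics
python3 - <<'E'
from rig import bot
import cv2,numpy as np
s=bot.read_state();print(s)
for n in("scene","top","wrist"):
    c=bot.capture(n);cv2.imwrite(f"pics/{n}0.png",c["color"][:,:,::-1]);print(n,c["intrinsics"].tolist(),c["pose"].round(4).tolist())
    np.savez(f"pics/{n}0.npz",**c)
E
```

```text
pics
{'time_s': 0.0, 'joint_positions': array([ 5.75524478e+01,  3.02792182e+01,  8.21548167e+01, -1.02973398e-03,
        6.76865211e+01, -1.02266916e+01]), 'qvel': array([-0.04052747, -0.00713156,  0.00245466,  0.00425882, -0.02200545,
        0.01961988]), 'tau': array([-7.20349217e-04, -4.40045750e+01, -1.76589507e+01,  6.31219684e-02,
        5.84689470e-02, -1.66622181e-04]), 'position': array([0.23596033, 0.57800968, 0.23257759]), 'tcp_rot': array([[-1.11487502e-03,  3.78170369e-01,  9.25735345e-01],
       [-1.78453249e-03,  9.25733694e-01, -3.78171844e-01],
       [-9.99997786e-01, -2.07361914e-03, -3.57220062e-04]]), 'force': array([-0.77600977,  0.24079729,  0.12549224]), 'moment': array([-0.01391078,  0.00515617, -0.05248405]), 'opening': 0.9994508237145425}
scene [[382.2562404326621, 0.0, 247.39116328043403], [0.0, 382.2562404326621, 192.85265593375885], [0.0, 0.0, 1.0]] [[-0.7747, 0.5335, -0.3394, 0.9718], [0.6323, 0.6523, -0.418, 0.4739], [-0.0016, -0.5384, -0.8427, 1.0693], [0.0, 0.0, 0.0, 1.0]]
top [[456.8527926166314, 0.0, 256.6146258612613], [0.0, 456.8527926166314, 197.37653869086617], [0.0, 0.0, 1.0]] [[-0.0292, -0.9796, 0.199, 0.2522], [-0.9993, 0.033, 0.0155, -0.045], [-0.0218, -0.1984, -0.9799, 1.6326], [0.0, 0.0, 0.0, 1.0]]
wrist [[288.1877206809351, 0.0, 252.81787937497364], [0.0, 288.1877206809351, 192.953075116962], [0.0, 0.0, 1.0]] [[0.3795, 0.8975, 0.2247, 0.1743], [0.9252, -0.3674, -0.095, 0.6048], [-0.0027, 0.2439, -0.9698, 0.3835], [0.0, 0.0, 0.0, 1.0]]
```

View pics/scene0.png

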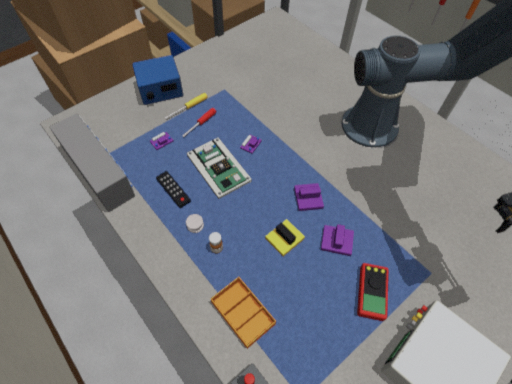

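View pics/top0.png

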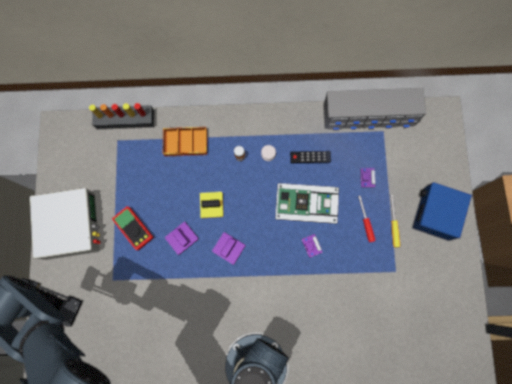

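View pics/wrist0.png

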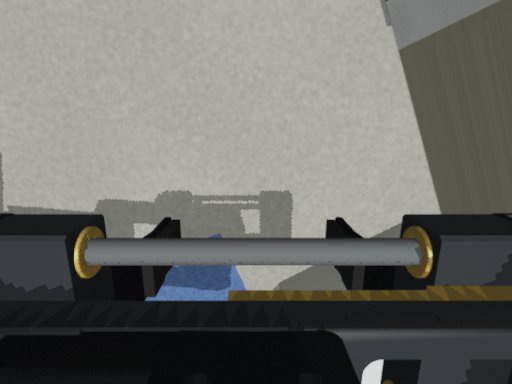

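Run:
```python
import cv2
a=cv2.imread("pics/top0.png")
cv2.imwrite("pics/z1.png",cv2.resize(a[170:240,260:360],None,fx=8,fy=8,interpolation=cv2.INTER_CUBIC))
b=cv2.imread("pics/scene0.png")
cv2.imwrite("pics/z2.png",cv2.resize(b[125:205,170:270],None,fx=8,fy=7.5,interpolation=cv2.INTER_CUBIC)[:600])
x=cv2.resize(a[180:230,180:240],None,fx=8,fy=8,interpolation=cv2.INTER_CUBIC)
y=cv2.resize(b[210:260,260:310],None,fx=8,fy=8,interpolation=cv2.INTER_CUBIC)
import numpy as np
cv2.imwrite("pics/z3.png",np.hstack([x[:, :400],y]))
```

```text
(no output)
```

View pics/z1.png

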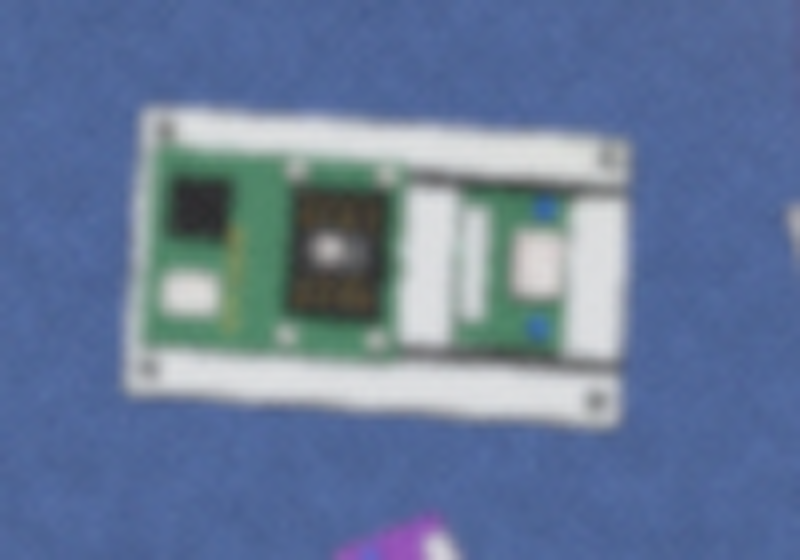

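View pics/z2.png

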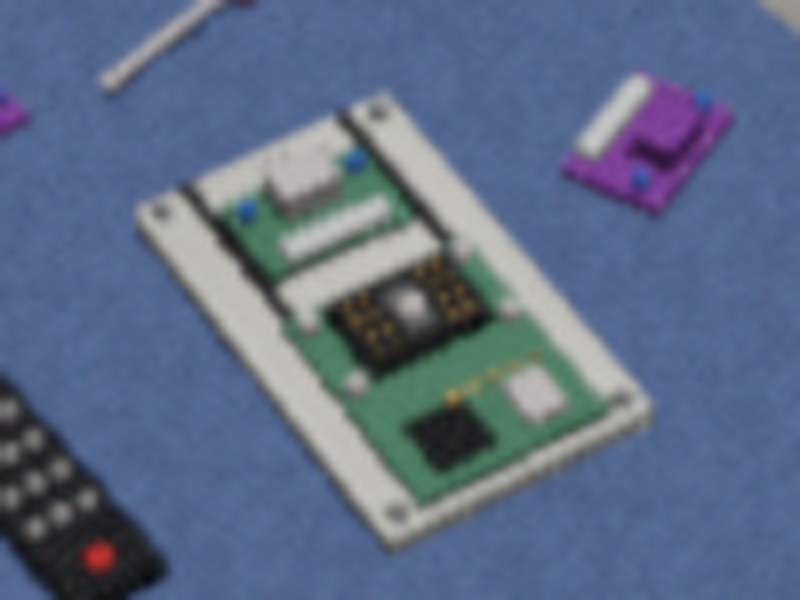

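View pics/z3.png

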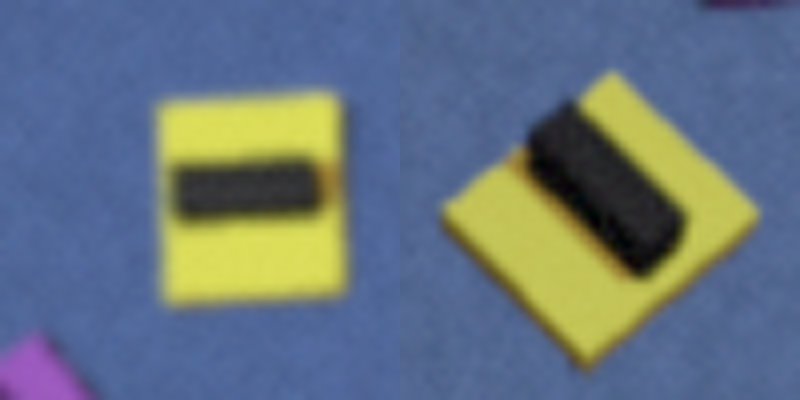

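```bash
cat > h.py <<'E'
import numpy as np
from scipy.optimize import least_squares
def proj(c,P):
    T=c["pose"];p=(np.asarray(P)-T[:3,3])@T[:3,:3];return np.c_[c["intrinsics"][0,0]*p[:,0]/p[:,2]+c["intrinsics"][0,2],c["intrinsics"][1,1]*p[:,1]/p[:,2]+c["intrinsics"][1,2]]
def wpts(q,L):
    L=np.asarray(L,float);c,s=np.cos(q[2]),np.sin(q[2])
    return np.c_[q[0]+c*L[:,0]-s*L[:,1],q[1]+s*L[:,0]+c*L[:,1],L[:,2]]
def fit(obs,q0):
    f=lambda q:np.concatenate([(proj(c,wpts(q,L))-px).ravel() for c,L,px in obs])
    r=least_squares(f,q0);return r.x,r.fun.reshape(-1,2)
def unproj(c,uv,z):
    d=c["pose"][:3,:3]@np.linalg.solve(c["intrinsics"],[uv[0],uv[1],1]);o=c["pose"][:3,3];return o+d*(z-o[2])/d[2]
def up(p,off,fx=8,fy=8):
    p=np.asarray(p,float);return (p+.5)/[fx,fy]-.5+off
E
python3 - <<'E'
from h import *
T=dict(np.load("pics/top0.npz"));S=dict(np.load("pics/scene0.npz"))
L=np.array([[65,90,15],[65,-130,15],[-65,90,15],[-65,-130,15]])/1e3
t=up([(143,108),(632,138),(127,393),(620,428)],[260,170])
L2=np.array([[65,90,15],[-65,90,15],[-65,-130,15],[65,-130,15]])/1e3
s=up([(392,540),(650,405),(385,95),(137,210)],[170,125],8,7.5)
for o in([(T,L,t)],[(S,L2,s)],[(T,L,t),(S,L2,s)]):
    q,r=fit(o,[.5,-.1,0]);print("fix",q.round(4),r.round(1).tolist())
F=q
C=np.array([[45,40,18],[45,-40,18],[-45,-40,18],[-45,40,18]])/1e3
t=up([(158,100),(338,93),(346,298),(165,305)],[180,180])
C2=np.array([[-45,-40,18],[-45,40,18],[45,40,18],[45,-40,18]])/1e3
s=up([(212,72),(360,212),(188,358),(42,208)],[260,210])
for o in([(T,C,t)],[(S,C2,s)],[(T,C,t),(S,C2,s)]):
    q,r=fit(o,[.5,.1,0]);print("cov",q.round(4),r.round(1).tolist())
R=lambda q:np.array([[np.cos(q[2]),-np.sin(q[2])],[np.sin(q[2]),np.cos(q[2])]])
for n,uv,z,c in(("can",up((538,265),[260,170]),.041,T),("can",up((300,165),[170,125],8,7.5),.041,S),("pin",up((330,248),[260,170]),.044,T),("pin",up((410,297),[170,125],8,7.5),.044,S)):
    p=unproj(c,uv,z);print(n,p,R(F).T@(p[:2]-F[:2]))
print([unproj(T,u,.0) for u in [(239,152),(268,153),(310,157)]])
E
```

```text
fix [ 0.5568 -0.1803 -0.1003] [[0.2, 0.2], [-0.2, 0.3], [-0.1, -0.1], [0.0, -0.4]]
fix [ 0.5561 -0.18   -0.1033] [[-0.3, 0.2], [0.8, 0.1], [0.1, -0.4], [-0.6, -0.2]]
fix [ 0.5564 -0.1801 -0.1017] [[0.2, 0.3], [-0.2, 0.5], [-0.1, -0.0], [-0.0, -0.2], [-0.3, 0.3], [0.7, 0.1], [-0.0, -0.3], [-0.8, -0.1]]
cov [0.5599 0.1455 0.0174] [[0.4, 0.7], [-0.1, 0.4], [-0.3, -0.7], [0.0, -0.4]]
cov [0.5589 0.1447 0.0299] [[0.1, 0.1], [-0.1, 0.0], [0.0, -0.2], [0.0, 0.1]]
cov [0.5593 0.1451 0.0244] [[0.4, 0.9], [-0.1, 0.5], [-0.1, -0.6], [0.3, -0.2], [0.1, 0.3], [-0.1, 0.3], [-0.1, -0.0], [0.0, 0.2]]
can [ 0.54793822 -0.26736328  0.041     ] [ 0.00040124 -0.08766446]
can [ 0.54544302 -0.27176466  0.041     ] [-0.00163409 -0.09229647]
pin [ 0.55807883 -0.17580066  0.044     ] [0.0011912  0.00445461]
pin [ 0.55563105 -0.17910167  0.044     ] [-0.00090871  0.00092209]
[array([0.75836875, 0.04135277, 0.        ]), array([ 0.75061733, -0.06644195,  0.        ]), array([ 0.72962546, -0.22132354,  0.        ])]
```

```bash
python3 -m inch '{"dp":[[0,0,0],[0,0,0],[0,0,0],[0,0,0],[0,0,0],[0,0,0],[0,0,0],[0,0,0],[0,0,0],[0,0,0],[0,0,0],[0,0,0]],"yaw":[7.1,7.1,7.1,7.1,7.1,7.1,7.1,7.1,7.1,7.1,2.6,0]}' 60
cat > rel.py <<'E'
import sys;from h import *;from rig import bot
F=[.5565,-.180,-.1017]
s=bot.read_state();c,n=np.cos(F[2]),np.sin(F[2]);R=np.array([[c,-n],[n,c]])
p=R.T@(s["position"][:2]-F[:2]);print("t",s["time_s"],"fix xyz mm",(p*1e3).round(1),(s["position"][2]*1e3).round(1),"world",s["position"].round(4),"yaw err deg",np.degrees(np.arctan2(s["tcp_rot"][1,1],s["tcp_rot"][0,1])-F[2]).round(2),"tilt",s["tcp_rot"][2].round(4),"F",s["force"].round(2),"M",s["moment"].round(2),"open",round(float(s["opening"])*87,1),"j",s["joint_positions"].round(0))
E
python3 rel.py
```

```text
time_s: 1.15
position: [0.2362, 0.5783, 0.2332]
tcp_rot: [[-0.0, 0.995, -0.102], [-0.001, -0.102, -0.995], [-1.0, -0.0, 0.001]]
force: [0.2, -0.2, 0.8]
opening: 0.688
t 1.15 fix xyz mm [-395.7  721.9] 233.2 world [0.2362 0.5783 0.2332] yaw err deg -0.03 tilt [-1.e+00 -4.e-04  8.e-04] F [ 0.23 -0.2   0.77] M [-0.08  0.05  0.04] open 59.8 j [58. 30. 82.  0. 68. 63.]
```

```bash
python3 -m inch '{"dp":[[0,8,16],[0,17.5,35.9],[0,17.5,35.9],[0,17.5,35.9],[0,17.5,35.9],[0,17.5,35.9],[0,17.5,35.9],[0,17.5,35.9],[0,17.5,35.9],[0,17.5,35.9],[0,17.5,35.9],[0,17.5,35.9],[0,17.5,35.9],[0,17.5,35.9],[0,17.5,35.9],[0,17.5,35.9],[0,17.5,35.9],[0,17.5,35.9],[0,17.5,35.9],[0,17.5,35.9]],"yaw":[0,0,0,0,0,0,0,0,0,0,0,0,0,0,0,0,0,0,0,0]}' >/dev/null; python3 rel.py
```

```text
t 2.8167 fix xyz mm [-54.6  22.1] 233.5 world [ 0.5044 -0.1525  0.2335] yaw err deg 0.07 tilt [-1.e+00 -1.e-04 -2.e-04] F [ 0.75 -0.18 -0.22] M [-0.11  0.05  0.04] open 60.0 j [-29.  23.  96.   0.  61. -23.]
```

```bash
python3 -m inch '{"dp":[[0,14,28],[0,14,28],[15,14,28],[20,13,28],[20,0,0],[15,0,0],[0,0,0],[0,0,0]],"yaw":[0,0,0,0,0,0,0,0]}' >/dev/null; python3 rel.py
python3 - <<'E'
from rig import bot
import cv2,numpy as np
for n in("wrist","top","scene"):
    c=bot.capture(n);cv2.imwrite(f"pics/{n}1.png",c["color"][:,:,::-1]);np.savez(f"pics/{n}1.npz",**c)
E
```

```text
t 3.4833 fix xyz mm [ -0.7 -87.6] 162.6 world [ 0.5469 -0.267   0.1626] yaw err deg 0.05 tilt [-1.     -0.0025 -0.0015] F [ 0.44 -0.37  0.51] M [-0.1   0.04  0.  ] open 59.9 j [-37.  34.  88.   0.  58. -31.]
```

View pics/wrist1.png

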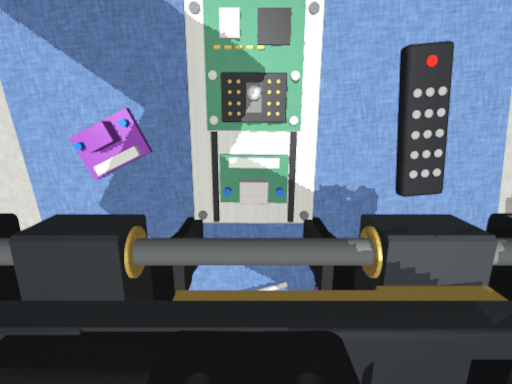

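Run:
```python
import cv2
a=cv2.imread("pics/wrist1.png")
cv2.imwrite("pics/z4.png",cv2.resize(a[60:230,180:330],None,fx=4,fy=3.5,interpolation=cv2.INTER_CUBIC))
```

```text
(no output)
```

View pics/z4.png

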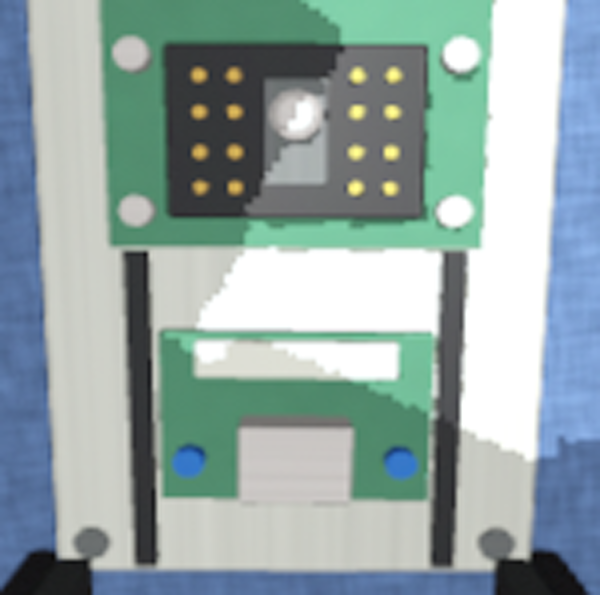

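Run:
```python
from h import *
W=dict(np.load("pics/wrist1.npz"))
L=np.array([[-38,20,31],[38,20,31],[38,-20,31],[-38,-20,31],[-46,-30,23],[46,-30,23],[-65,-130,15],[65,-130,15]])/1e3
u=lambda p:up(p,[180,60],4,3.5)
q,r=fit([(W,L,u([(130,53),(462,53),(455,210),(136,210),(112,247),(480,247),(58,558),(532,562)]))],[.556,-.18,-.1])
print(q.round(4),r.round(1).tolist())
R=np.array([[np.cos(q[2]),-np.sin(q[2])],[np.sin(q[2]),np.cos(q[2])]])
f=lambda uv,z:((R.T@(unproj(W,u(uv),z)[:2]-q[:2]))*1e3).round(1)
print("pin",f((295,113),.044));M=[f((160,332),.023),f((434,332),.023),f((162,497),.023),f((426,499),.023)];print(M)
print("can",[f(p,.041) for p in((238,427),(352,427),(352,502),(237,501))])
```

```text
[ 0.5557 -0.1785 -0.1045] [[0.1, -1.0], [0.1, -0.8], [0.2, -0.6], [-0.1, -0.8], [-0.8, -0.8], [0.6, -0.6], [-0.1, 3.4], [-0.0, 2.6]]
pin [-0.2  3.2]
[array([-34. , -54.7]), array([ 34.8, -54.5]), array([ -34.8, -103.9]), array([  34.4, -104.3])]
can [array([-13.8, -78.7]), array([ 13.8, -78.6]), array([  14.1, -100.1]), array([-14.2, -99.9])]
```

```bash
sed -i 's/^F=.*/F=[.5560,-.1795,-.1030]/' rel.py; python3 -m inch '{"dp":[[20,0,1.5],[30,0,0],[30,0,0],[20,0,0],[12,0,0],[6,0,0],[3,0,0],[0,0,0],[0,0,0]],"yaw":[0,0,0,0,0,0,0,0,0]}' 50 >/dev/null; python3 rel.py
```

```text
t 4.3833 fix xyz mm [  1.7 -90.3] 43.9 world [ 0.5484 -0.2695  0.0439] yaw err deg 0.09 tilt [-1.      0.0023  0.0014] F [ 0.01 -0.75  0.5 ] M [-0.07  0.07 -0.  ] open 50.1 j [-37.  44.  92.   0.  44. -31.]
```

```bash
python3 -m inch '{"dp":[[0,0,0],[0,0,0],[0,0,0],[0,0,0],[0,0,0],[0,0,0],[0,0,0],[0,0,0]],"yaw":[0,0,0,0,0,0,0,0]}' 10 >/dev/null; python3 rel.py
```

```text
t 5.05 fix xyz mm [  0.8 -89.9] 43.0 world [ 0.5476 -0.2691  0.043 ] yaw err deg 0.09 tilt [-1.e+00  3.e-04  3.e-04] F [-0.93 -0.08  4.88] M [-0.06  0.21  0.02] open 27.8 j [-37.  44.  92.  -0.  44. -31.]
```

```bash
python3 -m inch '{"dp":[[0,0,-3],[0,0,-4],[0,0,-4],[0,0,-4],[0,0,-3],[0,0,-2],[0,0,0],[0,0,0]],"yaw":[0,0,0,0,0,0,0,0]}' >/dev/null; python3 rel.py
python3 -m inch '{"dp":[[0,0,-1],[0,0,-1],[0,0,-1],[0,0,0]],"yaw":[0,0,0,0]}' >/dev/null; python3 rel.py
```

```text
t 5.7167 fix xyz mm [  1.3 -69.6] 42.9 world [ 0.5501 -0.2488  0.0429] yaw err deg 0.09 tilt [-1.0e+00  1.2e-03  2.0e-04] F [ 0.46 -2.13  5.69] M [-0.37  0.02  0.  ] open 27.5 j [-35.  44.  93.   0.  44. -29.]
t 6.05 fix xyz mm [  1.3 -67.1] 42.9 world [ 0.5503 -0.2464  0.0429] yaw err deg 0.1 tilt [-1.      0.0013  0.0011] F [-0.85 -2.96  5.67] M [-0.7   0.18 -0.07] open 27.6 j [-35.  44.  93.  -0.  43. -29.]
```

```bash
python3 -m inch '{"dp":[[0,0,-1],[0,0,-0.5],[0,0,0]],"yaw":[0,0,0]}' >/dev/null; python3 rel.py
python3 -m inch '{"dp":[[0,0,-1],[0,0,0],[0,0,0]],"yaw":[0,0,0]}' >/dev/null; python3 rel.py;python3 -m inch '{"dp":[[0,0,-1],[0,0,0],[0,0,0]],"yaw":[0,0,0]}' >/dev/null; python3 rel.py
```

```text
t 6.3 fix xyz mm [  1.3 -66.1] 42.9 world [ 0.5504 -0.2454  0.0429] yaw err deg 0.11 tilt [-1.      0.0013  0.0017] F [-0.55 -4.77  5.29] M [-0.87  0.2   0.02] open 27.7 j [-35.  44.  93.  -0.  43. -29.]
t 6.55 fix xyz mm [  1.3 -66. ] 43.0 world [ 0.5505 -0.2453  0.043 ] yaw err deg 0.12 tilt [-1.      0.0015  0.003 ] F [-1.48 -7.12  5.28] M [-1.3   0.36 -0.04] open 27.4 j [-35.  44.  93.  -0.  43. -29.]
t 6.8 fix xyz mm [  1.2 -65.9] 43.0 world [ 0.5504 -0.2452  0.043 ] yaw err deg 0.13 tilt [-1.      0.0016  0.0043] F [-4.16 -9.24  4.67] M [-1.68  0.59 -0.07] open 27.7 j [-35.  44.  93.  -0.  43. -29.]
```

```bash
python3 -m inch '{"dp":[[0,0,2],[0,0,0],[0,0,0]],"yaw":[0,0,0]}' >/dev/null; python3 rel.py; python3 -m inch '{"dp":[[0,0,0],[0,0,0],[0,0,0],[0,0,0]],"yaw":[0,0,0,0]}' 45 >/dev/null; python3 -m inch '{"dp":[[-10,0,0],[-25,0,0],[-30,0,0],[-30,0,0],[-20,0,0],[0,0,0]],"yaw":[0,0,0,0,0,0]}' >/dev/null; python3 rel.py
python3 - <<'E'
from rig import bot
import cv2,numpy as np
c=bot.capture("wrist");cv2.imwrite("pics/wrist2.png",c["color"][:,:,::-1]);np.savez("pics/wrist2.npz",**c)
a=c["color"][:,:,::-1]
cv2.imwrite("pics/z5.png",cv2.resize(a[60:230,180:330],None,fx=4,fy=3.5,interpolation=cv2.INTER_CUBIC))
E
```

```text
t 7.05 fix xyz mm [  1.2 -66.1] 43.0 world [ 0.5504 -0.2453  0.043 ] yaw err deg 0.08 tilt [-1.      0.0014  0.0013] F [-0.39 -3.66  5.82] M [-0.88  0.19 -0.01] open 27.5 j [-35.  44.  93.  -0.  43. -29.]
t 7.8833 fix xyz mm [  3.5 -66.4] 163.0 world [ 0.5526 -0.2459  0.163 ] yaw err deg 0.1 tilt [-1.      0.0087  0.0044] F [ 0.15 -0.69 -0.24] M [-0.1   0.05  0.04] open 45.0 j [-35.  33.  89.   0.  57. -29.]
```

View pics/z5.png

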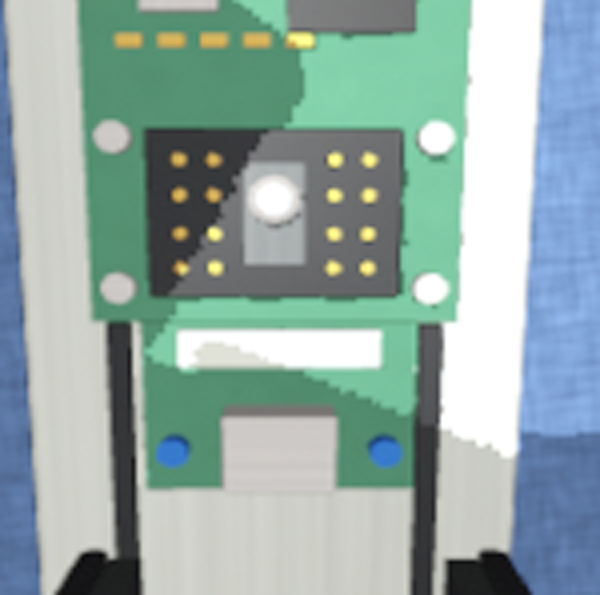

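Run:
```python
from h import *
W=dict(np.load("pics/wrist2.npz"))
L=np.array([[-38,20,31],[38,20,31],[38,-20,31],[-38,-20,31],[-46,-30,23],[46,-30,23]])/1e3
u=lambda p:up(p,[180,60],4,3.5)
q,r=fit([(W,L,u([(112,136),(437,138),(431,289),(117,288),(93,320),(458,320)]))],[.556,-.18,-.1])
print(q.round(4),r.round(1).tolist())
R=np.array([[np.cos(q[2]),-np.sin(q[2])],[np.sin(q[2]),np.cos(q[2])]])
f=lambda uv,z:((R.T@(unproj(W,u(uv),z)[:2]-q[:2]))*1e3).round(1)
print("pin",f((274,199),.044));print([f(p,.023) for p in((146,322),(418,322),(148,488),(414,488))])
F=[.5560,-.1795,-.1030];c=[.5593,.1451]
R=np.array([[np.cos(F[2]),-np.sin(F[2])],[np.sin(F[2]),np.cos(F[2])]])
print("cover in fix",R.T@(np.array(c)-F[:2])*1e3)
```

```text
[ 0.5556 -0.1792 -0.106 ] [[-0.1, -0.1], [0.1, -0.3], [0.2, -0.1], [0.2, -0.1], [-0.4, 0.2], [0.0, 0.5]]
pin [-0.1  3.7]
[array([-32.4, -30.3]), array([ 35.9, -30.1]), array([-33.2, -79.7]), array([ 36.4, -79.6])]
cover in fix [-30.0922042  323.21898033]
```

```bash
sed -i 's/^F=.*/F=[.5557,-.1793,-.1050]/' rel.py; python3 -m inch '{"dp":[[0,-3,-15],[0,-4,-36],[0,-4,-40],[0,-4,-40],[0,-4,-40],[0,-4,-40],[0,-4,-40],[0,-4,-35],[0,-2,-30],[0,0,0],[0,0,0],[0,0,0]],"yaw":[0,0,0,0,0,0,0,0,0,-3.7,-3.6,0]}' 60 >/dev/null; python3 rel.py;  python3 - <<'E'
from rig import bot
import cv2,numpy as np
c=bot.capture("wrist");cv2.imwrite("pics/wrist3.png",c["color"][:,:,::-1]);np.savez("pics/wrist3.npz",**c)
E
```

```text
t 8.9333 fix xyz mm [-35.6 252.1] 155.8 world [0.5467 0.0752 0.1558] yaw err deg 7.69 tilt [-1.0e+00 -4.9e-03 -8.0e-04] F [-0.46  0.14  0.03] M [-0.14  0.04  0.02] open 60.2 j [-4. 31. 97.  0. 53. -5.]
```

View pics/wrist3.png

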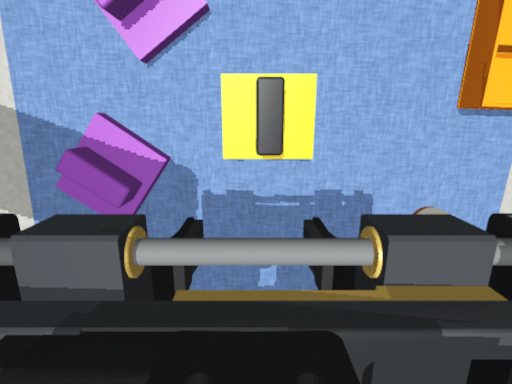

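Run:
```python
from h import *
from rig import bot
W=dict(np.load("pics/wrist3.npz"))
L=np.array([[-45,40,18],[45,40,18],[45,-40,18],[-45,-40,18]])/1e3
q,r=fit([(W,L,np.array([(221,73),(316,74),(313.5,159),(222.5,159)],float))],[.56,.145,0])
print(q.round(4),r.round(1).tolist())
print("handle",[unproj(W,p,.052) for p in((258,78),(282,78),(283,155),(258,155))])
s=bot.read_state();y=s["tcp_rot"][:2,1];z=s["tcp_rot"][:2,2];d=q[:2]-s["position"][:2]
print("tool y,z mm",d@y*1e3,d@z*1e3,"tool yaw",np.degrees(np.arctan2(y[1],y[0])),np.degrees(q[2]),s["position"],s["tcp_rot"])
```

```text
[0.5584 0.1457 0.0274] [[-0.4, 0.6], [0.9, -0.5], [-0.9, 0.0], [0.3, -0.1]]
handle [array([0.54711679, 0.17692625, 0.052     ]), array([0.5669691, 0.1774612, 0.052    ]), array([0.57118816, 0.1139507 , 0.052     ]), array([0.54916171, 0.113324  , 0.052     ])]
tool y,z mm 13.11511106786784 -70.8481471766196 tool yaw 1.4811186354451613 1.5721562209408764 [0.54709518 0.07449512 0.1560255 ] [[-4.29871145e-03  9.99656726e-01  2.58447473e-02]
 [ 5.34832105e-04  2.58472807e-02 -9.99665760e-01]
 [-9.99990617e-01 -4.28345205e-03 -6.45758512e-04]]
```

```bash
python3 -m inch '{"dp":[[0,3,-15],[0,5,-25],[0,5,-22],[10,0,-9],[25,0,0],[30,0,0],[25,0,0],[15,0,0],[8,0,0],[4,0,0],[0,0,0],[0,0,0],[0,0,0]],"yaw":[0,0,0,0,0,0,0,0,0,0,0,0,0]}' 60 >/dev/null; python3 rel.py
```

```text
t 10.0667 fix xyz mm [-28.5 322.5] 41.5 world [0.5611 0.1444 0.0415] yaw err deg 7.47 tilt [-1.0e+00  2.1e-03 -1.0e-04] F [ 0.53  0.33 -0.47] M [-0.1   0.01 -0.02] open 60.1 j [ 3. 43. 97.  0. 41.  2.]
```

```bash
python3 -m inch '{"dp":[[4,-2,-1],[4,0,0],[0,0,0],[0,0,0]],"yaw":[0,0,0,0]}' 60 >/dev/null; python3 rel.py;  python3 -m inch '{"dp":[[0,0,0],[0,0,0],[0,0,0],[0,0,0],[0,0,0],[0,0,0],[0,0,0],[0,0,0],[0,0,0]],"yaw":[0,0,0,0,0,0,0,0,0]}' 5 >/dev/null; python3 rel.py
```

```text
t 10.4 fix xyz mm [-31.6 323.2] 32.5 world [0.5581 0.1455 0.0325] yaw err deg 7.5 tilt [-1.e+00 -2.e-04 -0.e+00] F [-0.01 -0.45 -0.55] M [-0.05  0.06  0.03] open 60.4 j [ 4. 43. 97.  0. 40.  2.]
t 11.15 fix xyz mm [-31.3 323.2] 32.6 world [0.5584 0.1454 0.0326] yaw err deg 7.5 tilt [-1.e+00  2.e-04  0.e+00] F [-0.08  0.7  -0.05] M [-0.07  0.    0.  ] open 23.5 j [ 4. 43. 97. -0. 40.  2.]
```

```bash
python3 -m inch '{"dp":[[-8,0,0],[-20,0,0],[-30,0,0],[-30,0,0],[-20,0,0],[-5,0,0],[0,0,0],[0,0,0]],"yaw":[0,0,0,0,0,0,3.75,3.75]}' >/dev/null; python3 rel.py; python3 -m inch '{"dp":[[0,3,15],[0,3,32],[0,3,38],[0,3,38],[0,3,38],[0,3,38],[0,3,38],[0,3,34],[0,3,25],[0,3,15],[0,1,8],[0,0,0],[0,0,0],[0,0,0]],"yaw":[0,0,0,0,0,0,0,0,0,0,0,0,0,0]}' >/dev/null; python3 rel.py
```

```text
t 11.8167 fix xyz mm [-31.9 323.1] 145.8 world [0.5579 0.1454 0.1458] yaw err deg -0.17 tilt [-1. -0.  0.] F [-0.94 -0.7  -2.03] M [-0.09  0.07  0.01] open 23.7 j [ 4. 33. 94. -0. 53. 10.]
t 12.9833 fix xyz mm [-1.2  6.1] 145.2 world [ 0.5552 -0.1731  0.1452] yaw err deg 0.09 tilt [-1.     -0.0016 -0.0013] F [ 0.39  0.12 -1.93] M [-0.12  0.07  0.03] open 23.8 j [-28.  34.  93.   0.  54. -22.]
```

```bash
python3 -m inch '{"dp":[[10,0.5,2],[18,0.5,0],[15,0,0],[10,0,0],[6,0,0],[3,0,0],[0,0,0],[0,0,0],[0,0,0]],"yaw":[0,0,0,0,0,0,0,0,0]}' >/dev/null; python3 rel.py;  python3 - <<'E'
from rig import bot
import cv2,numpy as np
for n in("wrist","scene"):
    c=bot.capture(n);cv2.imwrite(f"pics/{n}4.png",c["color"][:,:,::-1])
a=cv2.imread("pics/scene4.png");cv2.imwrite("pics/z6.png",cv2.resize(a[125:205,170:270],None,fx=8,fy=7.5,interpolation=cv2.INTER_CUBIC))
E
```

```text
t 13.7333 fix xyz mm [1.1 2. ] 84.2 world [ 0.5571 -0.1774  0.0842] yaw err deg 0.0 tilt [-1.0e+00  1.5e-03  6.0e-04] F [-0.79  0.39 -1.82] M [-0.11  0.09 -0.  ] open 24.1 j [-29.  39.  95.  -0.  46. -23.]
```

View pics/wrist4.png

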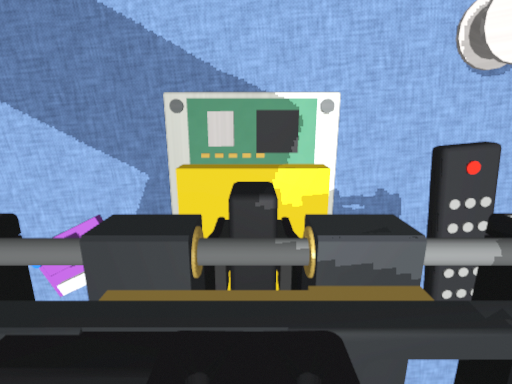

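View pics/z6.png

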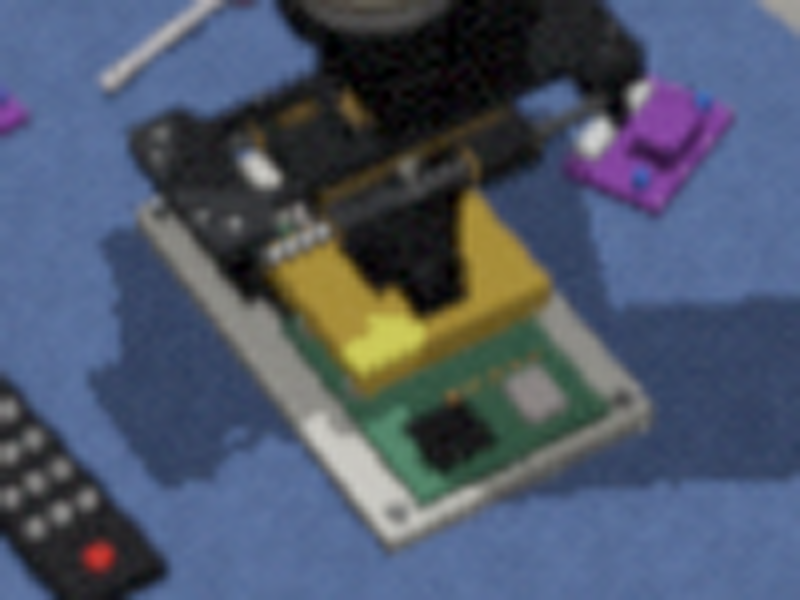

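```bash
python3 -m inch '{"dp":[[0,0,-1.5],[0,0,0],[0,0,0]],"yaw":[0,0,0]}' >/dev/null; python3 rel.py; python3 -m inch '{"dp":[[2,0,0],[2,0,0],[2,0,0],[1,0,0],[0,0,0],[0,0,0]],"yaw":[0,0,0,0,0,0]}' >/dev/null; python3 rel.py
```

```text
t 14.0833 fix xyz mm [0.6 3.7] 83.8 world [ 0.5567 -0.1757  0.0838] yaw err deg 0.0 tilt [-1.e+00  4.e-04  1.e-04] F [ 0.26 -0.64 -1.25] M [-0.09  0.09 -0.01] open 23.7 j [-28.  39.  95.   0.  46. -22.]
t 14.5833 fix xyz mm [0.4 3.7] 76.3 world [ 0.5565 -0.1757  0.0763] yaw err deg -0.01 tilt [-1.e+00 -4.e-04 -2.e-04] F [-0.55  0.22 -2.29] M [-0.08  0.11 -0.03] open 23.9 j [-28.  40.  95.   0.  45. -22.]
```

```bash
python3 -m inch '{"dp":[[1,0,0],[1,0,0],[0,0,0],[0,0,0]],"yaw":[0,0,0,0]}' >/dev/null; python3 rel.py; python3 -m inch '{"dp":[[1,0,0],[1,0,0],[0,0,0]],"yaw":[0,0,0]}' >/dev/null; python3 rel.py
```

```text
t 14.9167 fix xyz mm [0.5 3.7] 74.5 world [ 0.5566 -0.1756  0.0745] yaw err deg 0.0 tilt [-1.e+00 -1.e-04 -0.e+00] F [ 0.37  0.59 -1.6 ] M [-0.11 -0.01  0.03] open 23.5 j [-28.  40.  95.  -0.  45. -22.]
t 15.1667 fix xyz mm [0.4 3.7] 72.4 world [ 0.5565 -0.1756  0.0724] yaw err deg -0.0 tilt [-1.e+00 -3.e-04 -1.e-04] F [ 0.37  0.33 -0.96] M [-0.11  0.04 -0.01] open 23.9 j [-28.  40.  95.  -0.  45. -22.]
```

```bash
python3 -m inch '{"dp":[[1,0,0],[1,0,0],[1,0,0],[0,0,0],[0,0,0],[0,0,0]],"yaw":[0,0,0,0,0,0]}' >/dev/null; python3 rel.py; python3 -m inch '{"dp":[[1,0,0],[1,0,0],[1,0,0],[0,0,0],[0,0,0]],"yaw":[0,0,0,0,0]}' >/dev/null; python3 rel.py
```

```text
t 15.6667 fix xyz mm [0.6 3.7] 69.6 world [ 0.5567 -0.1757  0.0696] yaw err deg -0.0 tilt [-1.  0.  0.] F [ 0.88 -0.05 -2.34] M [-0.07  0.08 -0.01] open 24.3 j [-28.  40.  95.   0.  45. -22.]
t 16.0833 fix xyz mm [0.8 3.6] 67.0 world [ 0.5568 -0.1758  0.067 ] yaw err deg 0.0 tilt [-1.e+00  6.e-04  3.e-04] F [-1.41  1.23  3.76] M [-0.02  0.21 -0.03] open 23.9 j [-28.  40.  95.  -0.  44. -22.]
```

Force onset at about cover height 36 mm, so it is on the probe block. Pressing on to the stops.

```bash
python3 -m inch '{"dp":[[1,0,0],[1,0,0],[1,0,0],[0,0,0],[0,0,0]],"yaw":[0,0,0,0,0]}' >/dev/null; python3 rel.py; python3 -m inch '{"dp":[[1,0,0],[1,0,0],[0,0,0],[0,0,0]],"yaw":[0,0,0,0]}' >/dev/null; python3 rel.py;  python3 -m inch '{"dp":[[1,0,0],[1,0,0],[0,0,0],[0,0,0]],"yaw":[0,0,0,0]}' >/dev/null; python3 rel.py
```

```text
t 16.5 fix xyz mm [0.8 3.6] 64.1 world [ 0.5568 -0.1758  0.0641] yaw err deg 0.0 tilt [-1.e+00  6.e-04  3.e-04] F [-0.66  0.78  6.76] M [ 0.02  0.35 -0.01] open 23.8 j [-28.  41.  95.  -0.  44. -22.]
t 16.8333 fix xyz mm [0.7 3.6] 63.5 world [ 0.5568 -0.1758  0.0635] yaw err deg 0.0 tilt [-1.e+00  8.e-04  5.e-04] F [-3.03  0.98 16.34] M [0.21 0.69 0.01] open 23.9 j [-28.  41.  95.  -0.  44. -22.]
t 17.1667 fix xyz mm [0.8 3.6] 63.4 world [ 0.5568 -0.1758  0.0634] yaw err deg 0.02 tilt [-1.0e+00  1.3e-03  8.0e-04] F [-6.14  2.29 27.54] M [ 0.39  1.21 -0.06] open 23.5 j [-28.  41.  95.  -0.  44. -22.]
```

```bash
python3 -m inch '{"dp":[[-0.8,0,0],[0,0,0],[0,0,0],[0,0,0]],"yaw":[0,0,0,0]}' >/dev/null; python3 rel.py;  python3 - <<'E'
from rig import bot
import cv2,numpy as np
c=bot.capture("scene");a=c["color"][:,:,::-1]
b=bot.capture("top")["color"][:,:,::-1]
cv2.imwrite("pics/z7.png",np.hstack([cv2.resize(a[125:205,170:270],None,fx=4,fy=4,interpolation=cv2.INTER_CUBIC),cv2.resize(b[170:250,260:360],None,fx=4,fy=4,interpolation=cv2.INTER_CUBIC)]));cv2.imwrite("pics/scene5.png",a);cv2.imwrite("pics/top5.png",b)
E
```

```text
t 17.5 fix xyz mm [0.8 3.6] 63.5 world [ 0.5569 -0.1758  0.0635] yaw err deg 0.01 tilt [-1.0e+00  1.2e-03  7.0e-04] F [-4.81  2.62 22.2 ] M [ 0.27  1.07 -0.01] open 23.9 j [-28.  41.  95.  -0.  44. -22.]
```

View pics/z7.png

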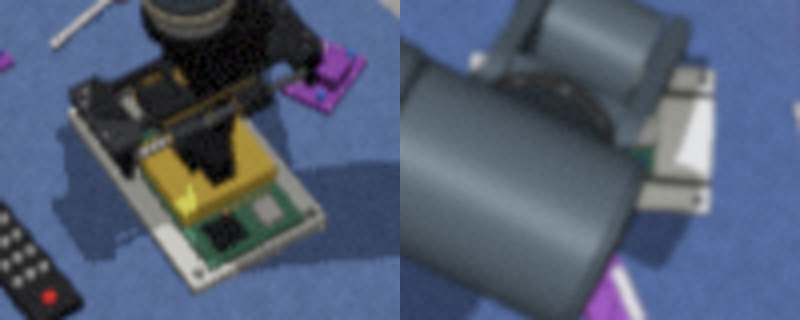

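View pics/scene5.png

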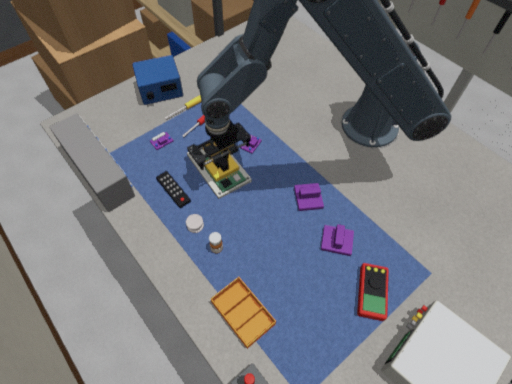

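```bash
python3 rel.py; python3 -c "
from rig import bot
bot.hand_in()"
```

```text
t 17.6 fix xyz mm [0.7 3.6] 63.4 world [ 0.5568 -0.1758  0.0634] yaw err deg 0.01 tilt [-1.0e+00  1.1e-03  7.0e-04] F [-4.97  1.92 21.93] M [ 0.28  0.99 -0.01] open 23.9 j [-28.  41.  95.  -0.  44. -22.]
the job is handed in; nothing more can be done
```

The module is flush against the main board and the cover is pressed home on its stops. The job was handed in at 17.6 s with the gripper still holding the cover; `hand_in` gives no verdict.

- **Module:** I gripped it by its can and slid it until the push force rose and it stopped moving. The wrist picture taken after letting go put its origin at y ≈ -55 mm, x ≈ +1.7 mm, square, with no gap visible.
- **Cover:** I set it down at the pin position measured from the wrist camera, y ≈ +3.7 mm. It dropped on at the first try, so no searching was needed.
- **Pressing home:** The spring force began at about 36 mm and motion stopped hard at about 31 mm, which matches the 5 mm probe travel. At hand-in the cover was under about 22 N of push, with the yaw error about 0.01° by the arm's reading, level to about 0.001 rad and the handle still gripped.
- **Not fully checked:** After the cover went on, the module was mostly hidden by the arm, so I did not re-measure it in the last pictures. The red and yellow screwdrivers were partly hidden in the last picture. The other bystanders looked unmoved, and I saw no sign of contact with any of them.
- **Disagreement:** The scene camera's estimate of the pin, y ≈ +1 mm, differed from the wrist and top cameras, which gave +3 to +4.5 mm. I used the wrist value, and the drop confirmed it.

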